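Unhook the drained nuts and grade them in the tilting sieve

TASK

Lift every nut that is hanging on the draining rack up and off its hook and lay it in the level pan of the grading sieve. When all of them are in the sieve, raise the pan by its handle so that the small nuts drop between the bars into the bay below and the large ones run over the end into the other bay, then lower the pan back to level and let go. Any nut that gets knocked or dropped belongs in the sieve too; leave the loupe and the tape measure where they are.

Things in the scene. Friction and masses are not known exactly. Their poses are not given: they have to be found in the camera images.
- small_nut_0: tall steel hexagon nut: 22 mm across flats, 25 across corners, 18 long, plain 14 mm bore, about 40 g. Origin at its centre; x along the bore, y square out of a flat, z through a corner. At the start it hangs on some hook, the wire through its bore, x towards the board, a corner up, two flats facing left and right; or it is absent
- small_nut_1: tall steel hexagon nut: 22 mm across flats, 25 across corners, 18 long, plain 14 mm bore, about 40 g. Origin at its centre; x along the bore, y square out of a flat, z through a corner. At the start it hangs on some hook, the wire through its bore, x towards the board, a corner up, two flats facing left and right; or it is absent
- small_nut_2: tall steel hexagon nut: 22 mm across flats, 25 across corners, 18 long, plain 14 mm bore, about 40 g. Origin at its centre; x along the bore, y square out of a flat, z through a corner. At the start it hangs on some hook, the wire through its bore, x towards the board, a corner up, two flats facing left and right; or it is absent
- large_nut_0: tall steel hexagon nut: 41 mm across flats, 47 across corners, 40 long, plain 24 mm bore, about 220 g. Origin at its centre; x along the bore, y square out of a flat, z through a corner. At the start it hangs on some hook like the small nuts, or is absent
- large_nut_1: tall steel hexagon nut: 41 mm across flats, 47 across corners, 40 long, plain 24 mm bore, about 220 g. Origin at its centre; x along the bore, y square out of a flat, z through a corner. At the start it hangs on some hook like the small nuts, or is absent
- rack: fixed draining rack: upright grey board 310 mm wide (y), 12 thick, 185 high, with five wire hooks towards -x, 66 mm apart. Below them, reaching 170 mm in front of the board, lies a black rubber drip mat, 6 mm thick, with a 15 mm high metal rim. Origin on the bench under the middle of the board's front face; x from front to back, z up
- grader: fixed grey sheet-metal grading sieve, 150 mm wide (x), with two open bays 136 mm wide inside and above them a pan hinged about a line along x, 100 mm above this origin; tilted, it lets nuts run towards +y. The large-nut bay lies past the pan's open low end, from y = 6 to 125 mm, walls 86 mm high, the far one 135 mm. Origin on the bench under the hinge, z up
- pan (a joint): tilt of the sieve pan, rad: 0 level on its stops, growing as its handle end (-y) is raised, at most 0.85; it sinks back when let go. The pan is slippery: at 0.7 everything runs down
- pan_load (a point): middle of the closed floor of the pan, on its upper face, 100 mm above the bench when level; turns with the pan. x across, y towards the bars. Closed floor: 60 mm each way in y, 58 mm to each side wall (35 mm high; rear wall 25 mm high). From there to the hinge, 105 mm further in +y, two 6 mm bars along y leave three 35 mm gaps, which pass small nuts but not large ones
- pan_handle (a point): middle of the pan's handle, a round steel bar 10 mm thick and 84 mm long along x, 37 mm behind the rear wall. Level, it lies 145 mm above the bench, i.e. 265 mm in -y from the hinge line and 45 mm above it, and swings about that line with the pan
- loupe: black eye loupe, 35 mm across and 33 mm high, standing loose on the bench behind; bystander. Origin under its centre
- tape_measure: yellow tape measure, 36 x 72 x 59 mm, standing loose on the bench; bystander. Origin under its centre
- hook_2 (a point): lowest point of the middle hook's 4 mm wire, 150 mm above the bench, 36 mm in front of the board (axes as the rack's). From here the wire climbs straight to its open tip, 34 mm further out and 8 mm higher. To free a nut, lift it 6 mm (small) or 11 mm (large), then draw it out along that slope past the tip. The other hooks are alike, at y = -132, -66, 66, 132 mm
- small_bay (a point): middle of the floor of the small-nut bay, under the pan's bars: it reaches from y = -133 to +2 mm of the grader's frame, 136 mm wide inside, walls 86 mm high
Mind the look-alikes: they are no part of the job. What is shaped like the large_nut_1 but purple is not meant.

How it is judged (in metres and radians):
On the way, in this order (a step that is already met when the one before it is completed fails the run):
1. every nut is off the rack and in the sieve (in the level pan; a small nut may already have dropped through the bars), no large nut past the pan (x of small_nut_0 in the frame of grader between -0.068 and 0.068 m and y of small_nut_0 in the frame of grader between -0.235 and 0.003 m and z of small_nut_0 in the frame of grader between 0 and 0.16 m and x of small_nut_1 in the frame of grader between -0.068 and 0.068 m and y of small_nut_1 in the frame of grader between -0.235 and 0.003 m and z of small_nut_1 in the frame of grader between 0 and 0.16 m and x of small_nut_2 in the frame of grader between -0.068 and 0.068 m and y of small_nut_2 in the frame of grader between -0.235 and 0.003 m and z of small_nut_2 in the frame of grader between 0 and 0.16 m and x of large_nut_0 in the frame of grader between -0.068 and 0.068 m and y of large_nut_0 in the frame of grader between -0.235 and 0.003 m and z of large_nut_0 in the frame of grader between 0.09 and 0.16 m and x of large_nut_1 in the frame of grader between -0.068 and 0.068 m and y of large_nut_1 in the frame of grader between -0.235 and 0.003 m and z of large_nut_1 in the frame of grader between 0.09 and 0.16 m and value of joint pan below 0.05 rad), for 0.2 s.
2. the pan is raised by its handle to a tilt of more than 0.45 rad (value of joint pan above 0.45 rad), for 0.2 s.
At the end, for the whole second after the job is handed in: every small nut lies in the bay under the bars, every large nut in the bay past the pan's end (centres inside the bay walls), all at rest, and the pan is back down to within 0.04 rad of level (x of small_nut_0 in the frame of grader between -0.07 and 0.07 m and y of small_nut_0 in the frame of grader between -0.134 and 0.003 m and z of small_nut_0 in the frame of grader between 0 and 0.085 m and x of small_nut_1 in the frame of grader between -0.07 and 0.07 m and y of small_nut_1 in the frame of grader between -0.134 and 0.003 m and z of small_nut_1 in the frame of grader between 0 and 0.085 m and x of small_nut_2 in the frame of grader between -0.07 and 0.07 m and y of small_nut_2 in the frame of grader between -0.134 and 0.003 m and z of small_nut_2 in the frame of grader between 0 and 0.085 m and x of large_nut_0 in the frame of grader between -0.07 and 0.07 m and y of large_nut_0 in the frame of grader between 0.003 and 0.127 m and z of large_nut_0 in the frame of grader between 0 and 0.105 m and x of large_nut_1 in the frame of grader between -0.07 and 0.07 m and y of large_nut_1 in the frame of grader between 0.003 and 0.127 m and z of large_nut_1 in the frame of grader between 0 and 0.105 m and value of joint pan below 0.04 rad and linear speed of each of small_nut_0, small_nut_1, small_nut_2, large_nut_0, large_nut_1 below 0.02 m/s); the robot touches nothing.
It fails at once if a bystander (loupe, tape measure) is pushed more than 30 mm (distance of any of loupe, tape_measure from where it was at the start of the episode above 0.03 m).
Of small_nut_0, small_nut_1, small_nut_2, large_nut_0, large_nut_1 only 4 to 5 are there at a start; the rules pass over those that are not, and their reading is None.
At some moment in a run one of small_nut_0, small_nut_1, small_nut_2, large_nut_0, large_nut_1 may be knocked a few centimetres aside while the robot is not near it.
Once in a run the grip may slacken for a moment while it holds something.
It also fails if it takes over 210 s, if anything falls off the work surface, if the arm or the gripper's body presses on something with over 40 N, if the wrist force passes 120 N, or if a joint passes its speed limit or range.

ROBOT

A 6-joint arm with a two-finger parallel gripper is mounted at the origin on a cart in front of the work surface, level with it; the furniture and walls round the work are solid. World frame = base frame: x ahead of the robot, y to its left, z up, the work surface at z = 0. Lengths are in mm, angles in degrees, forces in N, time in s.
With the tool pointing down it reaches from about 350 to 850 mm from the base axis. Payload 8.1 kg.
Tool frame: the origin (TCP) lies midway between the tips of the shut fingers; the grasp point (between the pads) lies 19 mm behind it; z points along the fingers, y is the line along which they close (so a half turn about z gives the same grasp; the last joint's range is limited). The gripper opens to 85 mm and grips with 20 to 120 N. Pads are 22 mm wide; open, the fingers measure 114 mm over their backs; the gripper's body (76 mm by 85 mm) begins 54 mm behind the grasp point. The pads swing forward as they close: fully open they stand 13 mm farther back than shut.
Start: joints at [69.534, 7.471, 85.268, -0, 87.261, -4.893], TCP at [161.057, 577.984, 231.292] pointing down, gripper open.
Joint ranges: [-169.43, 169.43], [-51.17, 129.36], [1.28, 143.12], [-76.62, 256.62], [0, 156.53], [-152.29, 152.29]. Speed limits (degrees/s): [136.94, 136.94, 159.86, 180, 180, 180].

INTERFACE

Orientations are given as [roll, pitch, yaw] about the fixed x, y, z axes, in that order (R = Rz(yaw) Ry(pitch) Rx(roll)).
In Python, from bench import r gives the robot as it stands.
- The arm moves only by the tool step_arm, never from a script. Its arguments are lists of equal length, an entry for each row: "delta_pos": the shift along the world's x, y, z in units of 200 mm (1.0 is 200 mm), a list of three; "spin": the turn about the world's z in units of 180 degrees (1.0 is 180 degrees). In form: {"delta_pos": [[dx, dy, dz], ...], "spin": [spin, ...]}. A call has 1 to 8 rows; each row shifts and turns the commanded pose from where the row before left it; what a row does not reach is not made up. A row lasts 1/8 s, in which the tool goes at most 62.5 mm and 10.7 degrees, less where a joint would pass 70% of its speed; a pose out of reach is approached as far as the arm can. A call with a number of a shift or a turn outside -1 to 1 is refused whole. A call with a gripper value outside its range is refused whole. "gripper" is the opening, from -1 (shut) to 1 (fully open), set as the call begins (left out, the last holds). The fingers move at their own pace and stop on an object; "squeeze" is the grip in N (left out, the last holds). Time passes only in rows, so rows that do not move let the fingers close. It gives the time, the measured TCP pose, the force, the opening and the grip force at its end, in the units of the state.
- r.sense(): the state, without advancing time (a new reading comes with each control period).
- r.snapshot(name): name is "side" or "top" or "wrist"; returns a dict with "pixels" (400x640x3 uint8, blue, green, red), "fx", "fy", "cx", "cy" (pixels), "camera_from_world" (4x4, takes a point from world to camera coordinates). Camera axes: x right, y up, looking along -z (the intrinsics and any distortion apply to the point x, -y, -z); pixel columns grow to the right and rows downward; lengths in mm; the calibration is good to about 2 mm. A picture is of the moment at which its call begins. There is no depth.
- r.hand_in(): hands the job in; it is judged then, once.
The state is a dict: "time": time; "joint_pos": joint angles; "qd": joint speeds; "joint_efforts": joint torques, N m; "tool_pos": TCP position; "tcp_rot": TCP orientation; "ft_force": force on the tool from outside, world axes, zero at the start; "wrist_torque": the same for the moment, N m; "finger_gap": finger opening in mm; "grip_force": force on a finger pad.
Only numpy, scipy, OpenCV 4.12 (cv2) and the standard library are available. Lean on these libraries where they do the work, as an engineer would, in place of code of your own. Each camera call takes 0.05 s, during which the arm holds its last target. There are 200 camera calls.

## Working session

There is one attempt and no reset: what is moved stays moved. The work goes in short steps, Python scripts to look and compute and a tool call to move; the robot and the scene stay as the last step left them, time stands still between calls to the robot, and variables do not carry over. Pictures are saved under pics/ and viewed, at most 14 in all, crops included, and the job is handed in when it is done.

Besides the shell and the picture viewer there is one more tool, called after ">>>" by a JSON object that holds its "op" and its "data", one argument or row to a line. step_arm: Moves the arm, as the interface text tells. Shifts and turns lie within -1 to 1; 1 stands for 200 mm of shift or 180 degrees of turn. Its arguments: {"type":"object","properties":{"delta_pos":{"type":"array","items":{"type":"array","items":{"type":"number","minimum":-1,"maximum":1}}},"spin":{"type":"array","items":{"type":"number","minimum":-1,"maximum":1}},"gripper":{"type":"number"},"squeeze":{"type":"number"}},"required":["delta_pos","spin"]}

```bash
mkdir -p pics; cat > h.py <<'E'
import numpy as np, cv2, json
from bench import r
def snap(n,f):
    s=r.snapshot(n); im=np.array(s["pixels"]); cv2.imwrite(f"pics/{f}.png",im)
    np.savez(f"pics/{f}.npz",T=np.array(s["camera_from_world"]),K=np.array([s["fx"],s["fy"],s["cx"],s["cy"]]))
    return im,s
def load(f):
    d=np.load(f"pics/{f}.npz"); return d["T"],d["K"]
def ray(f,u,v):
    T,(fx,fy,cx,cy)=load(f); d=np.array([(u-cx)/fx,-(v-cy)/fy,-1.]); R=T[:3,:3]; t=T[:3,3]
    return -R.T@t, R.T@d/np.linalg.norm(d)
def onz(f,u,v,z):
    o,d=ray(f,u,v); return o+d*(z-o[2])/d[2]
def proj(f,p):
    T,(fx,fy,cx,cy)=load(f); c=T[:3,:3]@np.array(p,float)+T[:3,3]; return np.array([cx+fx*c[0]/-c[2], cy+fy*-c[1]/-c[2]])
def tri(a,pa,b,pb):
    o1,d1=ray(a,*pa);o2,d2=ray(b,*pb)
    A=np.stack([d1,-d2],1);x=np.linalg.lstsq(A,o2-o1,rcond=None)[0]
    p,q=o1+d1*x[0],o2+d2*x[1]; return (p+q)/2,np.linalg.norm(p-q)
E
python3 - <<'E'
from h import *
for n in ("side","top","wrist"):
    s=snap(n,n+"0")[1]; print({k:v for k,v in s.items() if k!="pixels"})
print(r.sense())
E
```

```text
{'fx': 451.73322840223994, 'fy': 451.73322840223994, 'cx': 320.1427440006688, 'cy': 197.0122150371434, 'camera_from_world': array([[-8.01043712e-01, -5.98586204e-01, -4.85057331e-03,
         5.96161333e+02],
       [ 4.95391650e-01, -6.67451250e-01,  5.55963976e-01,
        -1.86714809e+02],
       [-3.36029887e-01,  4.42948514e-01,  8.31192234e-01,
        -1.26088341e+03],
       [ 0.00000000e+00,  0.00000000e+00,  0.00000000e+00,
         1.00000000e+00]])}
{'fx': 368.45974010249233, 'fy': 368.45974010249233, 'cx': 316.58996152380286, 'cy': 199.57370446647982, 'camera_from_world': array([[-1.66927285e-02, -9.99644120e-01, -2.08083114e-02,
         2.34986333e+02],
       [ 9.95954049e-01, -1.84617917e-02,  8.79471160e-02,
        -5.84681778e+02],
       [-8.82999761e-02, -1.92560447e-02,  9.95907786e-01,
        -1.18050383e+03],
       [ 0.00000000e+00,  0.00000000e+00,  0.00000000e+00,
         1.00000000e+00]])}
{'fx': 353.96623340713717, 'fy': 353.96623340713717, 'cx': 319.0044847315622, 'cy': 196.39641811700463, 'camera_from_world': array([[ 2.68773727e-01,  9.63202239e-01,
[... 291 characters left out ...]
0e+00]])}
{'time': 0.15, 'joint_pos': array([ 6.95335070e+01,  7.50673115e+00,  8.53151638e+01,  7.75054030e-04,
        8.72630186e+01, -4.89218230e+00]), 'qd': array([-0.0017971 , -0.07839083, -0.18478887,  0.03196912, -0.03191958,
       -0.05581697]), 'joint_efforts': array([ 9.35384051e-04, -5.70065904e+01, -5.01157165e+01, -3.86233432e-04,
        9.73704475e-03,  5.38869881e-05]), 'tool_pos': array([160.90546027, 577.57189228, 230.4670494 ]), 'tcp_rot': array([-1.79915462e+02, -8.01279943e-03,  1.64425646e+02]), 'ft_force': array([-0.55736628, -0.12071903,  0.41629847]), 'wrist_torque': array([ 0.04995738, -0.00256247, -0.00020549]), 'grip_force': 0.0, 'finger_gap': 85.18029474225997}
```

View pics/side0.png

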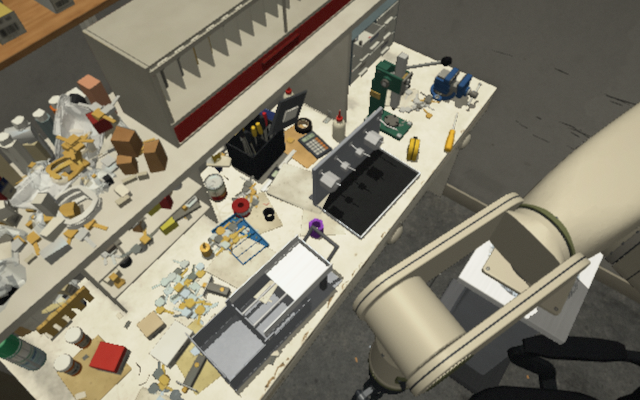

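View pics/top0.png

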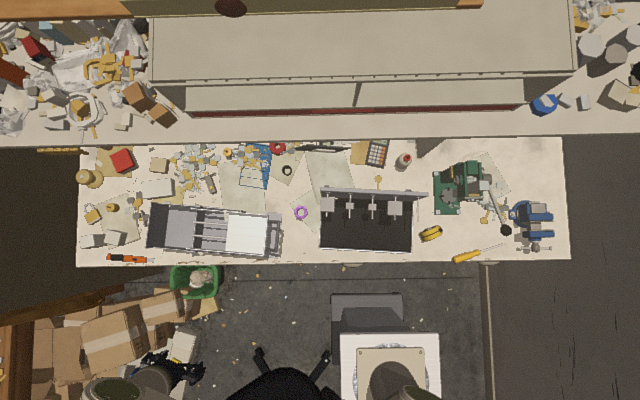

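```bash
python3 - <<'E'
import cv2,numpy as np
s=cv2.imread("pics/side0.png");t=cv2.imread("pics/top0.png")
a=cv2.resize(s[100:240,295:425],None,fx=4,fy=4,interpolation=cv2.INTER_CUBIC)[:560,:400*2]
b=cv2.resize(t[180:260,140:440],None,fx=2.66,fy=2.66,interpolation=cv2.INTER_CUBIC)
cv2.imwrite("pics/c1.png",a);cv2.imwrite("pics/c2.png",b);print(a.shape,b.shape)
E
```

```text
(560, 520, 3) (213, 798, 3)
```

View pics/c1.png

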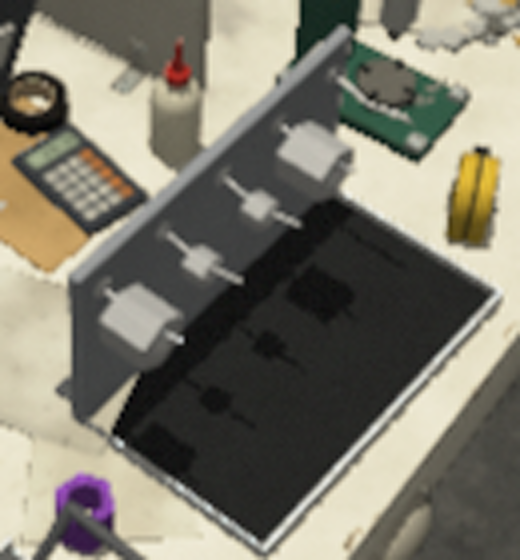

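View pics/c2.png

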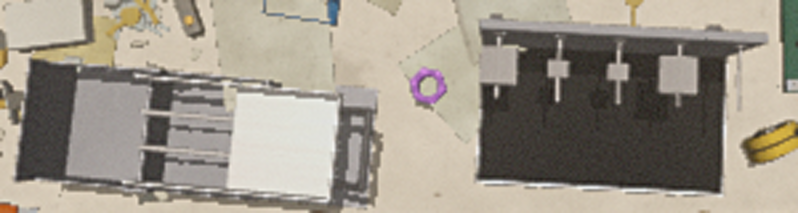

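View pics/wrist0.png

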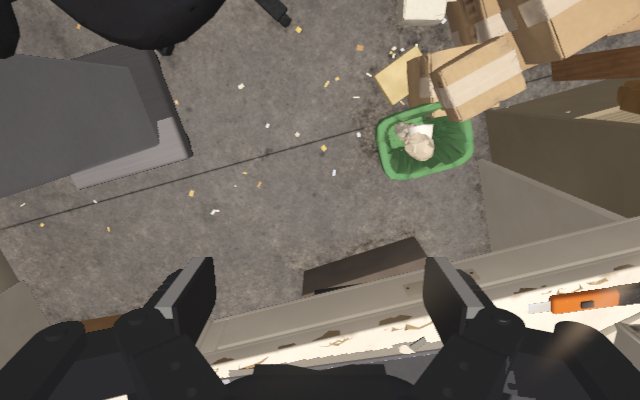

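The side and top views show four steel nuts: a large one on the left hook (top view 328,205), small ones at (350,206) and (372,207), and a large one at (395,208). The rightmost hook is empty. The purple look-alike stands on the bench at (301,212) and is not part of the job. The pan's white floor is at about (247,230) and its handle at about (275,237).

```bash
python3 - <<'E'
from h import *
np.set_printoptions(precision=1,suppress=True)
c=lambda x,y:(140+x/2.66,180+y/2.66)
s=lambda x,y:(295+x/4,100+y/4)
for n,p,z in [("L1",(500,66),160),("s1",(558,68),155),("s2",(618,71),155),("L2",(679,75),160),("purple",(428,86),40)]:
    print(n,onz("top0",*c(*p),z))
print("boardTL",tri("top0",c(481,20),"side0",s(72,280)),"TR",tri("top0",c(766,36),"side0",s(347,30)))
print("rim FL",onz("top0",*c(478,181),15),"FR",onz("top0",*c(722,192),15))
# white floor of pan
t=cv2.imread("pics/top0.png"); m=(t.min(2)>225).astype(np.uint8); m[:200]=0;m[262:]=0
m=cv2.morphologyEx(m,cv2.MORPH_OPEN,np.ones((3,3)))
n,l,st,ce=cv2.connectedComponentsWithStats(m)
i=1+np.argmax(st[1:,4]); print(st[i],ce[i]); cs=cv2.findContours((l==i).astype(np.uint8),0,2)[0][0]
b=cv2.boxPoints(cv2.minAreaRect(cs)); 
for q in b: print(q,onz("top0",*q,100))
print("load",onz("top0",*ce[i],100))
print("handle",onz("top0",*c(355,150),145), onz("top0",*c(355,120),145),onz("top0",*c(355,185),145))
print("tape",onz("top0",*c(770,142),50))
E
```

```text
L1 [561.1 189.2 160. ]
s1 [558.1 125.4 155. ]
s2 [553.6  59.7 155. ]
L2 [547.7  -5.8 160. ]
purple [547.1 276.   40. ]
boardTL (array([610.7, 209.2, 174.8]), np.float64(0.6276009523653294)) TR (array([586.2, -96.9, 179. ]), np.float64(1.2879636344019996))
rim FL [430.2 217.4  15. ] FR [412.1 -81.2  15. ]Traceback (most recent call last):
  File "<stdin>", line 13, in <module>
    return _wrapfunc(a, 'argmax', axis=axis, out=out, **kwds)
    return bound(*args, **kwds)
ValueError: attempt to get argmax of an empty sequence
```

>>> {"op": "step_arm", "data": {
  "delta_pos": [
    [0.1,-0.15,0.045],
    [0.125,-0.15,0.045],
    [0.125,-0.15,0.045],
    [0.125,-0.15,0.045],
    [0.125,-0.15,0.045],
    [0.125,-0.15,0.045],
    [0.125,-0.15,0.045],
    [0.125,-0.15,0.045]
  ],
  "spin": [0.004,0.004,0.004,0.004,0.004,0.004,0.004,0.004]
}}

```text
time: 1.15
tool_pos: [356.6, 336.8, 303.4]
tcp_rot: [-180.0, -0.0, 170.2]
ft_force: [0.3, 0.4, -0.4]
finger_gap: 85.0
grip_force: 0.0
```

>>> {"op": "step_arm", "data": {
  "delta_pos": [
    [0.125,-0.15,0],
    [0.125,-0.15,0],
    [0.125,-0.15,0],
    [0.125,-0.15,0],
    [0.125,-0.15,0],
    [0.125,-0.15,0],
    [0.145,-0.16,0],
    [0,0,0]
  ],
  "spin": [0.004,0.004,0.004,0.004,0.004,0.004,0.007,0.004]
}}

```text
time: 2.15
tool_pos: [536.1, 123.7, 302.4]
tcp_rot: [-180.0, -0.1, 176.3]
ft_force: [1.0, -0.5, -0.3]
finger_gap: 85.7
grip_force: 0.0
```

```bash
python3 - <<'E'
from h import *
snap("wrist","w1"); s=r.sense(); print(s["tool_pos"],s["tcp_rot"],s["time"])
E
```

```text
[535.25317054 125.0249795  302.55348113] [-1.79991496e+02 -8.22201052e-02  1.76415097e+02] 2.2
```

View pics/w1.png

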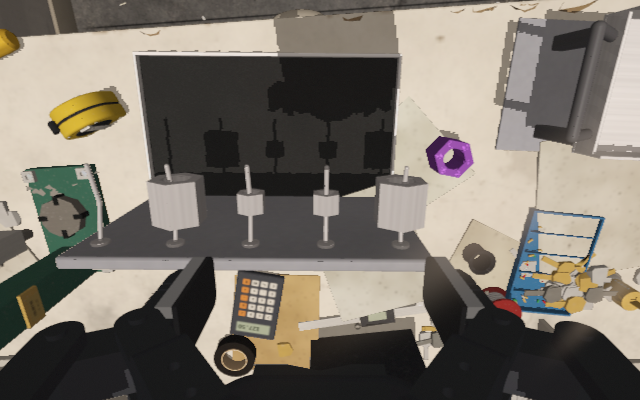

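The wrist view shows the hook tips at (167,166), (248,167), (327,167) and (405,168), with nuts large, small, small, large from left to right. The rightmost hook is empty at (85,168). The purple nut is at (450,157).

```bash
python3 - <<'E'
from h import *
np.set_printoptions(precision=1,suppress=True)
for u,v in [(167,166),(248,167),(327,167),(405,168)]: print("tip",onz("w1",u,v,158))
a=onz("w1",58,260,185);b=onz("w1",424,260,185);print("boardtop front? ",a,b)
im=cv2.imread("pics/w1.png");g=im.min(2)
row={}
for v in (190,205,220):
    line=g[v]>110; seg=[];st=None
    for u in range(130,440):
        if line[u] and st is None: st=u
        if not line[u] and st is not None:
            if u-st>6: seg.append((st,u-1))
            st=None
    print(v,seg)
print("rims",[onz("w1",*p,15) for p in [(138,55),(398,55)]])
E
```

```text
tip [513.8   0.5 158. ]
tip [518.9  67.1 158. ]
tip [523.1 132.2 158. ]
tip [528.1 196.5 158. ]
boardtop front?  [580.  -89.9 185. ] [599.  205.9 185. ]
190 [(130, 195), (362, 375)]
205 [(130, 138), (149, 196), (237, 262), (313, 338)]
220 [(151, 198)]
rims [array([410.2, -72.8,  15. ]), array([429.2, 221.3,  15. ])]
```

>>> {"op": "step_arm", "data": {
  "delta_pos": [
    [0.029,0.084,0],
    [0.029,0.084,0],
    [0.029,0.084,-0.1],
    [0.028,0.083,-0.14],
    [0,0,-0.15],
    [0,0,-0.15],
    [0,0,0],
    [0,0,0]
  ],
  "spin": [-0.005,0,0,0,0,0,0,0],
  "gripper": 0.3,
  "squeeze": 60
}}

```text
time: 3.2
tool_pos: [558.1, 193.6, 195.8]
tcp_rot: [180.0, 0.0, 175.6]
ft_force: [-0.0, -0.7, 0.3]
finger_gap: 55.5
grip_force: 0.0
```

```bash
python3 - <<'E'
from h import *
snap("wrist","w2"); s=r.sense(); print(s["tool_pos"],s["tcp_rot"],s["time"])
np.set_printoptions(precision=1,suppress=True)
T,K=load("w2");p=s["tool_pos"]; print(proj("w2",p),[proj("w2",[p[0],p[1],z]) for z in (164,140)])
E
```

```text
[558.66669899 193.5559097  196.63002736] [1.79964785e+02 1.02243802e-01 1.75615930e+02] 3.25
[316.5 265.1] [array([316.9, 236.2]), array([317.1, 220.4])]
```

View pics/w2.png

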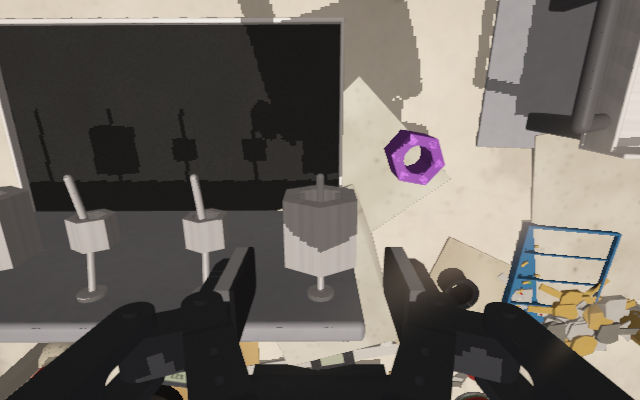

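The large nut is centred at column 320, between the fingers and within about 2 mm of the tool axis. I'll lower onto it and close.

>>> {"op": "step_arm", "data": {
  "delta_pos": [
    [0,0.007,-0.1],
    [0,0,-0.1],
    [0,0,-0.1],
    [0,0,-0.08],
    [0,0,0],
    [0,0,0],
    [0,0,0]
  ],
  "spin": [0,0,0,0,0,0,0]
}}

```text
time: 4.12
tool_pos: [558.8, 194.6, 120.4]
tcp_rot: [180.0, 0.1, 175.6]
ft_force: [0.2, -0.3, 0.3]
finger_gap: 55.5
grip_force: 0.0
```

>>> {"op": "step_arm", "data": {
  "delta_pos": [
    [0,0,0],
    [0,0,0],
    [0,0,0],
    [0,0,0],
    [0,0,0],
    [0,0,0]
  ],
  "spin": [0,0,0,0,0,0],
  "gripper": -0.3
}}

```text
time: 4.88
tool_pos: [558.8, 194.4, 120.2]
tcp_rot: [180.0, 0.1, 175.6]
ft_force: [0.6, -0.6, 5.3]
finger_gap: 40.4
grip_force: 60.5
```

>>> {"op": "step_arm", "data": {
  "delta_pos": [
    [0,0,0.03],
    [0,0,0.025],
    [-0.075,0.0055,0.0176],
    [-0.075,0.0055,0.0176],
    [-0.075,0.0055,0.0176],
    [-0.075,0.0055,0.0176],
    [-0.075,0.0055,0.0176],
    [-0.05,0.004,0.0176]
  ],
  "spin": [0,0,0,0,0,0,0,0]
}}

```text
time: 5.88
tool_pos: [472.1, 200.7, 151.3]
tcp_rot: [-180.0, -0.0, 175.6]
ft_force: [0.4, 1.1, -2.8]
finger_gap: 40.4
grip_force: 60.7
```

```bash
python3 - <<'E'
from h import *
t=snap("top","t1")[0]; s=r.sense(); print(s["tool_pos"],s["ft_force"],s["finger_gap"],s["time"])
w=snap("wrist","w3")[0]
im=cv2.vconcat([cv2.resize(t[195:265,135:290],(640,289),interpolation=cv2.INTER_CUBIC),cv2.resize(w[100:400],(640,300))])
cv2.imwrite("pics/c3.png",im)
E
```

```text
[471.66884441 200.97185577 151.84182351] [ 0.89377597  1.70728381 -1.57038726] 39.931549257393684 5.925
```

View pics/c3.png

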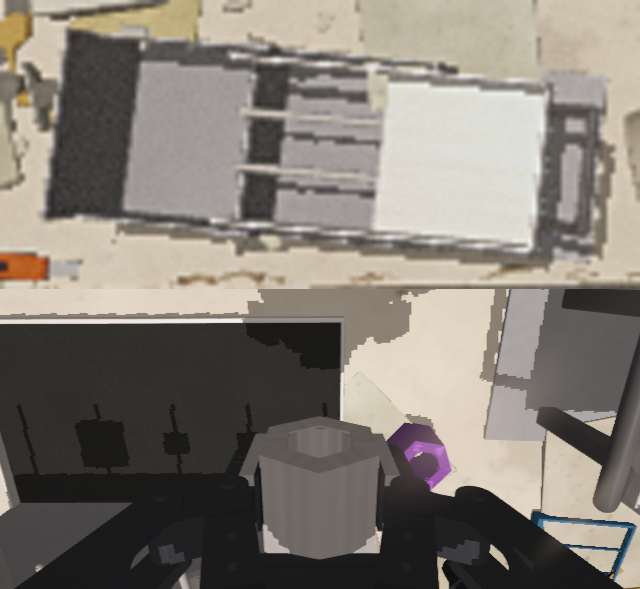

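The nut is held (gap 40 mm, off the hook). In the top crop the white pan floor has corners at (387,80), (548,93), (528,248) and (374,228), with the handle behind it at about (572,185).

```bash
python3 - <<'E'
from h import *
np.set_printoptions(precision=1,suppress=True)
c=lambda x,y:(135+x*155/640,195+y*70/289)
P=[onz("t1",*c(*p),100) for p in [(387,80),(548,93),(528,248),(374,228)]]
for p in P:print(p)
print("mean",np.mean(P,0))
print("bars",[onz("t1",*c(*p),100) for p in [(243,112),(383,122),(240,168),(376,180)]])
print("handle from w1 z145:",[onz("w1",*p,145) for p in [(603,28),(578,135)]],"axis z150 wall")
print("baywall",[onz("t1",*c(*p),135) for p in [(70,30),(45,215)]])
E
```

```text
[541.5 495.5 100. ]
[529.7 374.7 100. ]
[415.3 390.1 100. ]
[431.8 504.7 100. ]
mean [479.6 441.3 100. ]
bars [array([519.4, 603.7, 100. ]), array([510.2, 498.3, 100. ]), array([477.8, 605.4, 100. ]), array([467.2, 503.4, 100. ])]
handle from w1 z145: [array([430.1, 352.2, 145. ]), array([512.1, 344.6, 145. ])] axis z150 wall
baywall [array([580.3, 719.2, 135. ]), array([446.4, 734.4, 135. ])]
```

>>> {"op": "step_arm", "data": {
  "delta_pos": [
    [0,0.05,0.12],
    [-0.02,0.13,0.12],
    [-0.02,0.165,0],
    [-0.02,0.165,0],
    [-0.02,0.165,0],
    [-0.02,0.165,0],
    [-0.02,0.165,0],
    [-0.015,0.15,0]
  ],
  "spin": [-0.001,-0.001,-0.001,-0.001,0,0,0,0]
}}

```text
time: 6.98
tool_pos: [446.2, 432.9, 199.0]
tcp_rot: [-180.0, -0.0, 174.9]
ft_force: [0.1, -0.1, -1.7]
finger_gap: 40.1
grip_force: 61.1
```

>>> {"op": "step_arm", "data": {
  "delta_pos": [
    [0,0,0],
    [0,0,-0.12],
    [0,0,-0.12],
    [0,0,-0.1],
    [0,0,-0.06],
    [0,0,-0.04],
    [0,0,-0.01],
    [0,0,0]
  ],
  "spin": [0,0,0,0,0,0,0,0]
}}

```text
time: 7.98
tool_pos: [446.4, 432.0, 110.1]
tcp_rot: [180.0, 0.0, 174.9]
ft_force: [-0.8, -0.1, -2.4]
finger_gap: 40.3
grip_force: 61.3
```

>>> {"op": "step_arm", "data": {
  "delta_pos": [
    [0,0,-0.01],
    [0,0,-0.01],
    [0,0,0],
    [0,0,0]
  ],
  "spin": [0,0,0,0]
}}

```text
time: 8.48
tool_pos: [446.1, 431.7, 105.5]
tcp_rot: [180.0, 0.0, 174.9]
ft_force: [-0.3, -0.0, -2.2]
finger_gap: 40.1
grip_force: 61.3
```

```bash
python3 - <<'E'
from h import *
w=snap("wrist","w4")[0]; s=r.sense();print(s["tool_pos"],s["ft_force"],s["finger_gap"])
cv2.imwrite("pics/c4.png",w)
E
```

```text
[446.06767539 431.7051818  105.46569895] [-0.65962479  0.09677605 -1.2104689 ] 40.65260573572696
```

View pics/c4.png

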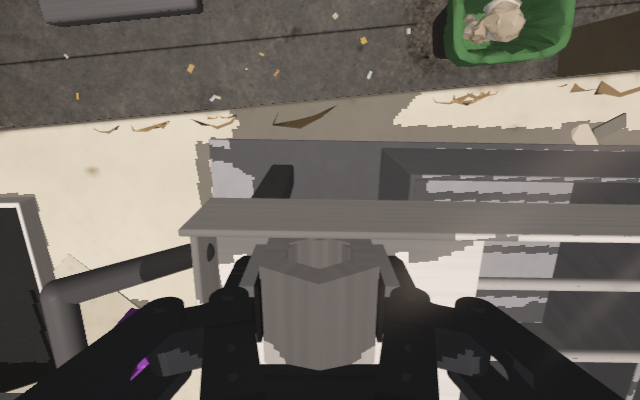

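>>> {"op": "step_arm", "data": {
  "delta_pos": [
    [0,0.01,-0.01],
    [0,0.01,-0.01],
    [0,0,0],
    [0,0,0]
  ],
  "spin": [0,0,0,0]
}}

```text
time: 9.02
tool_pos: [446.1, 435.8, 101.4]
tcp_rot: [180.0, 0.0, 174.9]
ft_force: [0.9, 0.7, -1.8]
finger_gap: 40.3
grip_force: 61.5
```

>>> {"op": "step_arm", "data": {
  "delta_pos": [
    [0,0,-0.01],
    [0,0,0],
    [0,0,-0.005],
    [0,0,0],
    [0,0,0]
  ],
  "spin": [0,0,0,0,0]
}}

```text
time: 9.65
tool_pos: [446.9, 436.5, 101.1]
tcp_rot: [179.9, 0.1, 174.9]
ft_force: [-3.8, -3.0, 11.8]
finger_gap: 39.8
grip_force: 63.2
```

>>> {"op": "step_arm", "data": {
  "delta_pos": [
    [0,0,0.01],
    [0,0,0],
    [0,0,0],
    [0,0,0],
    [0,0,0]
  ],
  "spin": [0,0,0,0,0],
  "gripper": 0.18
}}

```text
time: 10.28
tool_pos: [446.0, 435.6, 100.2]
tcp_rot: [-180.0, -0.0, 174.9]
ft_force: [1.2, -1.1, 0.7]
finger_gap: 50.5
grip_force: 0.2
```

>>> {"op": "step_arm", "data": {
  "delta_pos": [
    [0,0,0.05],
    [0,0,0.1],
    [0,0,0.15],
    [0,0,0.2],
    [0,0,0.2],
    [0,0,0],
    [0,0,0]
  ],
  "spin": [0,0,0,0,0,0,0]
}}

```text
time: 11.15
tool_pos: [446.2, 435.9, 241.6]
tcp_rot: [179.9, 0.1, 174.9]
ft_force: [0.2, -0.1, 0.6]
finger_gap: 50.3
grip_force: 0.0
```

```bash
python3 - <<'E'
from h import *
t=snap("top","t2")[0]; s=r.sense(); print(s["tool_pos"],s["ft_force"],s["finger_gap"],s["time"])
w=snap("wrist","w5")[0];sd=snap("side","s2")[0]
im=cv2.vconcat([cv2.resize(sd[220:400,180:400],(640,240*524//640+100)),cv2.resize(w[100:400],(640,300))])
cv2.imwrite("pics/c5.png",im);print(im.shape)
E
```

```text
[445.79262726 435.49834456 240.2602121 ] [-0.0149403   0.41931984 -0.81518811] 50.428006440924335 11.2
(596, 640, 3)
```

View pics/c5.png

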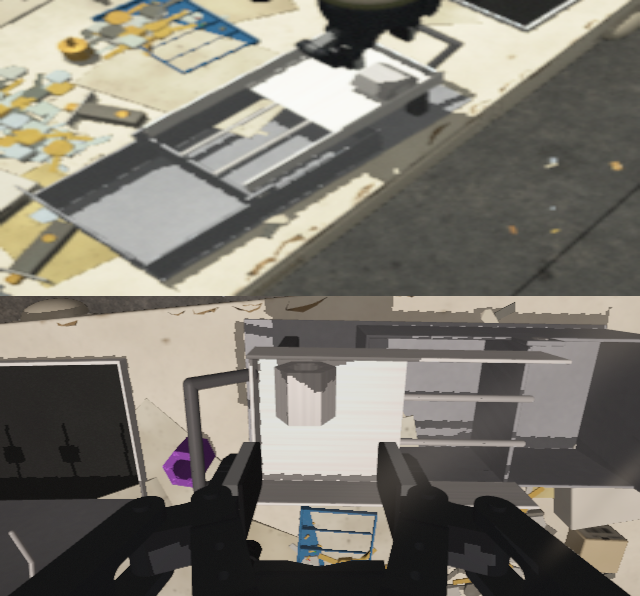

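```bash
python3 - <<'E'
from h import *
np.set_printoptions(precision=1,suppress=True)
print("bars start",onz("w5",405,202,100),onz("w5",403,245,100),"ends",onz("w5",532,202,100),onz("w5",522,245,100))
print("handle",onz("w5",189,182,145),onz("w5",196,294,145))
print("rear wall bottom / floor end",onz("w5",260,220,100),onz("w5",407,180,100))
E
```

```text
bars start [467.9 507.  100. ] [507.  504.5 100. ] ends [477.4 613.  100. ] [516.3 607.5 100. ]
handle [424.8 348.1 145. ] [512.3 336.3 145. ]
rear wall bottom / floor end [472.9 383.8 100. ] [449. 509. 100.]
```

>>> {"op": "step_arm", "data": {
  "delta_pos": [
    [0.068,-0.19,0],
    [0.068,-0.19,0],
    [0.068,-0.19,0],
    [0.068,-0.19,0],
    [0.068,-0.19,0],
    [0.068,-0.19,0],
    [0.07,-0.19,-0.05],
    [0.07,-0.195,-0.1]
  ],
  "spin": [0.001,0.001,0.001,0.001,0,0,0,0],
  "gripper": -0.06
}}

```text
time: 12.3
tool_pos: [556.1, 129.5, 210.1]
tcp_rot: [180.0, 0.0, 175.6]
ft_force: [0.6, -0.4, -0.1]
finger_gap: 40.2
grip_force: 0.0
```

>>> {"op": "step_arm", "data": {
  "delta_pos": [
    [0,0,0],
    [0,0,0],
    [0,0,0]
  ],
  "spin": [0,0,0]
}}

```text
time: 12.68
tool_pos: [555.6, 131.8, 210.9]
tcp_rot: [180.0, 0.0, 175.7]
ft_force: [0.1, 0.6, 0.5]
finger_gap: 40.3
grip_force: 0.0
```

```bash
python3 - <<'E'
from h import *
np.set_printoptions(precision=1,suppress=True)
w=snap("wrist","w6")[0]; s=r.sense();p=s["tool_pos"];print(p,s["finger_gap"],s["time"])
print(proj("w6",[p[0],p[1],150]))
g=w.min(2).astype(int)
for v in (150,165,185,195,205,215): print(v,"".join("#" if x>110 else "." for x in g[v,270:370]))
E
```

```text
[555.6 131.8 211. ] 39.51927244393824 12.725
[317.1 216.6]
150 ....................................................................................................
165 ....................................................................................................
185 ....................................................................................................
195 ..............................................................................................######
205 ....................................................................................................
215 .........................##.........................................................................
```

```bash
python3 - <<'E'
import cv2
g=cv2.imread("pics/w6.png",0)
for v in range(160,250,10): print(v,*g[v,285:350:3])
E
```

```text
160 50 48 48 49 48 48 47 48 48 48 48 26 39 48 46 47 47 49 47 49 49 46
170 50 48 48 49 47 46 49 48 80 105 91 38 24 48 47 47 47 48 48 48 48 48
180 26 26 26 24 25 25 26 25 71 105 99 25 26 25 24 24 25 24 25 25 25 24
190 25 25 24 25 25 26 25 26 57 105 98 24 26 26 26 25 24 24 26 24 26 25
200 26 25 26 25 61 88 90 88 95 104 99 94 89 89 89 61 25 25 23 25 48 128
210 72 73 73 82 110 109 104 107 108 100 109 110 105 106 109 106 74 74 75 76 75 75
220 73 73 72 91 185 186 152 107 107 106 108 110 105 106 108 105 75 76 77 75 75 74
230 74 74 74 74 185 186 179 183 184 181 183 183 177 180 182 179 73 74 74 73 73 73
240 73 75 73 73 72 73 74 72 73 187 169 72 73 73 73 73 73 73 72 72 73 72
```

>>> {"op": "step_arm", "data": {
  "delta_pos": [
    [0,-0.006,-0.1],
    [0,0,-0.1],
    [0,0,-0.1],
    [0,0,-0.08],
    [0,0,-0.03],
    [0,0,0],
    [0,0,0]
  ],
  "spin": [0,0,0,0,0,0,0]
}}

```text
time: 13.6
tool_pos: [556.3, 129.5, 129.3]
tcp_rot: [180.0, 0.1, 175.6]
ft_force: [0.0, -0.7, 0.6]
finger_gap: 40.5
grip_force: 0.0
```

>>> {"op": "step_arm", "data": {
  "delta_pos": [
    [0,0,0],
    [0,0,0],
    [0,0,0],
    [0,0,0],
    [0,0,0],
    [0,0,0]
  ],
  "spin": [0,0,0,0,0,0],
  "gripper": -0.8
}}

```text
time: 14.35
tool_pos: [556.3, 129.4, 129.2]
tcp_rot: [180.0, 0.1, 175.6]
ft_force: [0.5, -1.1, 6.7]
finger_gap: 21.0
grip_force: 58.8
```

>>> {"op": "step_arm", "data": {
  "delta_pos": [
    [0,0,0.015],
    [0,0,0.013],
    [-0.06,0.0044,0.0141],
    [-0.06,0.0044,0.0141],
    [-0.06,0.0044,0.0141],
    [-0.06,0.0044,0.0141],
    [-0.06,0.0044,0.0141],
    [-0.06,0.0044,0.02]
  ],
  "spin": [0,0,0,0,0,0,0,0]
}}

```text
time: 15.35
tool_pos: [482.8, 134.8, 152.3]
tcp_rot: [-180.0, -0.0, 175.6]
ft_force: [0.2, -0.4, -0.3]
finger_gap: 20.9
grip_force: 58.6
```

>>> {"op": "step_arm", "data": {
  "delta_pos": [
    [0,0.1,0.1],
    [0,0.2,0.1],
    [0,0.24,0],
    [0,0.25,0],
    [0,0.25,0],
    [0,0.25,0],
    [0,0.25,0],
    [0,0.24,0]
  ],
  "spin": [-0.001,-0.001,-0.001,-0.001,0,0,0,0]
}}

```text
time: 16.35
tool_pos: [483.1, 492.3, 192.4]
tcp_rot: [180.0, 0.0, 174.9]
ft_force: [1.2, -0.6, 0.1]
finger_gap: 20.6
grip_force: 58.7
```

>>> {"op": "step_arm", "data": {
  "delta_pos": [
    [0,0,0],
    [0,0,0],
    [0,0,-0.12],
    [0,0,-0.12],
    [0,0,-0.1],
    [0,0,-0.05],
    [0,0,-0.03],
    [0,0,0]
  ],
  "spin": [0,0,0,0,0,0,0,0]
}}

```text
time: 17.35
tool_pos: [483.8, 490.7, 108.3]
tcp_rot: [180.0, 0.0, 174.9]
ft_force: [0.9, 0.8, -0.0]
finger_gap: 20.8
grip_force: 58.8
```

>>> {"op": "step_arm", "data": {
  "delta_pos": [
    [0,0,-0.015],
    [0,0,-0.01],
    [0,0,0],
    [0,0,0]
  ],
  "spin": [0,0,0,0]
}}

```text
time: 17.85
tool_pos: [483.7, 490.8, 103.3]
tcp_rot: [180.0, 0.0, 174.9]
ft_force: [-0.8, 0.7, -0.6]
finger_gap: 21.0
grip_force: 58.8
```

>>> {"op": "step_arm", "data": {
  "delta_pos": [
    [0,0,-0.01],
    [0,0,0],
    [0,0,0]
  ],
  "spin": [0,0,0]
}}

```text
time: 18.23
tool_pos: [483.6, 490.7, 101.1]
tcp_rot: [-180.0, -0.0, 174.9]
ft_force: [-0.6, 0.2, -0.6]
finger_gap: 21.0
grip_force: 58.8
```

>>> {"op": "step_arm", "data": {
  "delta_pos": [
    [0,0,0],
    [0,0,0],
    [0,0,0],
    [0,0,0]
  ],
  "spin": [0,0,0,0],
  "gripper": -0.2
}}

```text
time: 18.73
tool_pos: [483.7, 490.8, 101.2]
tcp_rot: [-180.0, 0.0, 174.9]
ft_force: [-0.1, -0.1, -0.7]
finger_gap: 33.7
grip_force: 0.1
```

>>> {"op": "step_arm", "data": {
  "delta_pos": [
    [0,0,0.05],
    [0,0,0.1],
    [0,0,0.15],
    [0,0,0.2],
    [0,-0.1,0.05],
    [0,-0.2,0],
    [0,-0.2,0],
    [0,-0.2,0]
  ],
  "spin": [0,0,0,0,0,0,0,0]
}}

```text
time: 19.73
tool_pos: [484.0, 349.9, 213.4]
tcp_rot: [179.9, 0.1, 174.9]
ft_force: [-0.2, -0.0, -0.2]
finger_gap: 34.3
grip_force: 0.0
```

```bash
python3 - <<'E'
from h import *
w=snap("wrist","w7")[0]; s=r.sense();print(s["tool_pos"],s["finger_gap"],s["time"])
E
```

```text
[484.52989297 345.7236376  213.16604215] 34.07261282410625 19.775
```

View pics/w7.png

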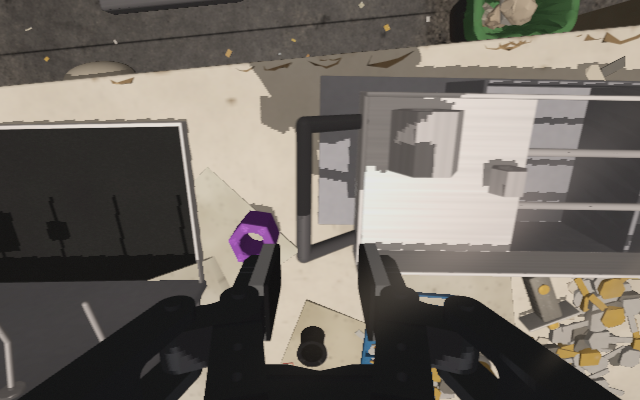

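The large and the small nut are both lying in the pan, at (425,140) and (508,180). Next is the second small nut.

>>> {"op": "step_arm", "data": {
  "delta_pos": [
    [0.05,-0.2,0],
    [0.05,-0.2,0],
    [0.05,-0.2,0],
    [0.05,-0.2,0],
    [0.05,-0.2,0],
    [0.05,-0.2,0],
    [0.04,-0.2,0],
    [0,-0.035,0]
  ],
  "spin": [0.001,0.001,0.001,0.001,0,0,0,0],
  "gripper": -0.06
}}

```text
time: 20.78
tool_pos: [552.6, 61.5, 213.1]
tcp_rot: [-180.0, 0.1, 175.4]
ft_force: [0.0, 0.1, -0.9]
finger_gap: 40.2
grip_force: 0.0
```

>>> {"op": "step_arm", "data": {
  "delta_pos": [
    [0,0,0],
    [0,0,0],
    [0,0,0]
  ],
  "spin": [0,0,0]
}}

```text
time: 21.15
tool_pos: [551.5, 64.9, 211.3]
tcp_rot: [180.0, 0.0, 175.7]
ft_force: [1.0, -0.7, 0.5]
finger_gap: 40.3
grip_force: 0.0
```

```bash
cat > chk.py <<'E'
from h import *
import sys
f=sys.argv[1];snap("wrist",f); s=r.sense();p=s["tool_pos"];print(p,s["finger_gap"],s["time"])
print("proj",proj(f,[p[0],p[1],150]))
g=cv2.imread(f"pics/{f}.png",0)
for v in range(160,260,10): print(v,*g[v,266:370:4])
E
python3 chk.py w8
```

```text
[551.52098733  64.74228804 211.18053309] 40.315170725006375 21.2
proj [316.86776763 216.35666166]
160 24 25 25 48 46 49 48 46 47 49 48 49 49 47 26 47 48 49 47 48 48 48 48 47 48 48
170 47 47 46 46 49 47 47 48 48 48 49 51 104 65 37 49 49 49 48 46 49 49 47 47 46 47
180 25 24 25 25 24 23 25 25 26 26 27 30 105 56 26 24 26 25 25 24 25 24 25 25 24 25
190 25 25 24 25 25 25 25 24 25 25 25 25 104 57 24 25 26 24 26 25 26 25 25 24 25 23
200 25 24 25 26 26 25 25 24 83 88 106 104 104 101 105 97 87 24 24 24 25 25 26 24 24 23
210 71 71 72 72 71 72 72 72 108 108 105 108 106 109 105 106 106 72 72 72 72 71 72 72 73 73
220 71 72 72 72 72 72 72 72 183 185 105 108 105 109 105 106 106 72 73 73 73 72 74 74 73 72
230 72 74 72 72 72 72 73 72 183 185 179 184 180 183 178 180 179 72 72 73 73 73 73 72 74 74
240 73 73 72 72 74 74 73 73 73 74 75 73 198 121 72 73 74 73 73 73 73 73 73 73 73 72
250 52 20 71 72 74 73 73 72 72 73 72 72 199 124 73 72 72 72 72 72 73 73 74 73 74 21
```

Centred (columns 297–332). I'll go straight down as before.

>>> {"op": "step_arm", "data": {
  "delta_pos": [
    [0,-0.004,-0.1],
    [0,0,-0.1],
    [0,0,-0.1],
    [0,0,-0.08],
    [0,0,-0.03],
    [0,0,0],
    [0,0,0]
  ],
  "spin": [0,0,0,0,0,0,0]
}}

```text
time: 22.08
tool_pos: [552.3, 62.9, 130.0]
tcp_rot: [180.0, 0.1, 175.6]
ft_force: [-0.0, -0.5, -0.2]
finger_gap: 40.4
grip_force: 0.0
```

>>> {"op": "step_arm", "data": {
  "delta_pos": [
    [0,0,0],
    [0,0,0],
    [0,0,0],
    [0,0,0],
    [0,0,0],
    [0,0,0]
  ],
  "spin": [0,0,0,0,0,0],
  "gripper": -0.8
}}

```text
time: 22.82
tool_pos: [552.3, 62.9, 129.8]
tcp_rot: [180.0, 0.1, 175.6]
ft_force: [-0.2, -1.5, 5.7]
finger_gap: 20.7
grip_force: 59.6
```

>>> {"op": "step_arm", "data": {
  "delta_pos": [
    [0,0,0.015],
    [0,0,0.013],
    [-0.06,0.0044,0.0141],
    [-0.06,0.0044,0.0141],
    [-0.06,0.0044,0.0141],
    [-0.06,0.0044,0.0141],
    [-0.06,0.0044,0.0141],
    [-0.06,0.0044,0.02]
  ],
  "spin": [0,0,0,0,0,0,0,0]
}}

```text
time: 23.82
tool_pos: [478.8, 68.3, 153.0]
tcp_rot: [180.0, -0.0, 175.6]
ft_force: [0.6, -0.4, -1.0]
finger_gap: 21.0
grip_force: 58.9
```

>>> {"op": "step_arm", "data": {
  "delta_pos": [
    [0,0.1,0.1],
    [0.025,0.2,0.1],
    [0.025,0.24,0],
    [0.025,0.24,0],
    [0.025,0.24,0],
    [0.025,0.24,0],
    [0.03,0.24,0],
    [0.03,0.24,0]
  ],
  "spin": [-0.001,-0.001,-0.001,-0.001,0,0,0,0]
}}

```text
time: 24.82
tool_pos: [516.3, 417.7, 193.2]
tcp_rot: [180.0, 0.0, 174.9]
ft_force: [0.2, -0.8, 0.9]
finger_gap: 20.7
grip_force: 58.9
```

>>> {"op": "step_arm", "data": {
  "delta_pos": [
    [0,0.2,0],
    [0,0.16,0],
    [0,0,0],
    [0,0,0],
    [0,0,0],
    [0,0,-0.12],
    [0,0,-0.12],
    [0,0,-0.08]
  ],
  "spin": [0,0,0,0,0,0,0,0]
}}

```text
time: 25.82
tool_pos: [516.5, 487.0, 127.6]
tcp_rot: [-179.9, -0.1, 174.8]
ft_force: [-0.6, 0.1, -0.8]
finger_gap: 20.8
grip_force: 59.0
```

>>> {"op": "step_arm", "data": {
  "delta_pos": [
    [0,0,-0.06],
    [0,0,-0.04],
    [0,0,-0.02],
    [0,0,-0.015],
    [0,0,0],
    [0,0,0]
  ],
  "spin": [0,0,0,0,0,0]
}}

```text
time: 26.58
tool_pos: [516.8, 488.5, 102.3]
tcp_rot: [180.0, 0.0, 174.9]
ft_force: [-0.7, -0.2, -0.0]
finger_gap: 20.8
grip_force: 59.0
```

>>> {"op": "step_arm", "data": {
  "delta_pos": [
    [0,0,-0.004],
    [0,0,0],
    [0,0,0],
    [0,0,0]
  ],
  "spin": [0,0,0,0],
  "gripper": -0.2
}}

```text
time: 27.08
tool_pos: [516.7, 488.2, 101.1]
tcp_rot: [180.0, 0.0, 174.9]
ft_force: [0.8, 0.5, -0.9]
finger_gap: 34.3
grip_force: 0.1
```

>>> {"op": "step_arm", "data": {
  "delta_pos": [
    [0,0,0.05],
    [0,0,0.1],
    [0,0,0.15],
    [0,0,0.2],
    [0,-0.1,0.05],
    [0,-0.2,0],
    [0,-0.2,0],
    [0.02,-0.23,0]
  ],
  "spin": [0,0,0,0,0,0,0,0]
}}

```text
time: 28.08
tool_pos: [520.9, 341.7, 213.3]
tcp_rot: [179.9, 0.1, 174.9]
ft_force: [0.7, -0.1, -0.3]
finger_gap: 34.0
grip_force: 0.0
```

>>> {"op": "step_arm", "data": {
  "delta_pos": [
    [0.02,-0.24,0],
    [0.02,-0.24,0],
    [0.02,-0.24,0],
    [0.02,-0.24,0],
    [0.02,-0.24,0],
    [0.02,-0.24,0],
    [0,-0.2,0],
    [0,-0.09,0]
  ],
  "spin": [0.001,0.001,0.001,0.001,0,0,0,0],
  "gripper": 0.3
}}

```text
time: 29.08
tool_pos: [545.2, -5.8, 213.0]
tcp_rot: [-180.0, 0.2, 175.5]
ft_force: [0.4, 0.2, -0.8]
finger_gap: 55.5
grip_force: 0.0
```

>>> {"op": "step_arm", "data": {
  "delta_pos": [
    [0,0,0],
    [0,0,0],
    [0,0,0],
    [0,0,0]
  ],
  "spin": [0,0,0,0]
}}

```text
time: 29.58
tool_pos: [544.6, -2.8, 211.0]
tcp_rot: [180.0, -0.0, 175.7]
ft_force: [-0.3, -0.7, -0.9]
finger_gap: 55.5
grip_force: 0.0
```

```bash
python3 chk.py w9; python3 - <<'E'
from h import *
snap("top","t3")
E
```

```text
[544.60854318  -2.98879188 210.92255379] 55.37564286850125 29.625
proj [316.82244586 216.53555376]
160 47 47 48 48 49 48 49 49 47 26 25 26 25 25 26 25 24 25 24 25 46 47 48 48 47 47
170 49 47 48 48 46 46 48 48 47 47 48 46 58 109 41 38 48 46 47 46 46 48 47 48 47 47
180 25 25 25 24 24 25 26 34 55 80 87 90 88 105 85 88 86 86 56 35 29 25 26 24 25 25
190 26 24 24 25 25 86 89 87 86 91 106 105 107 105 110 105 106 90 87 88 88 87 25 26 25 26
200 24 24 23 25 25 108 107 110 106 106 107 104 107 108 108 107 110 105 107 107 105 107 25 25 25 25
210 72 72 72 72 71 161 106 109 106 105 107 105 107 109 108 106 109 104 106 107 105 107 72 71 71 72
220 71 71 71 71 71 184 182 185 105 105 106 104 107 108 108 107 110 105 107 106 105 107 71 70 71 72
230 72 72 71 70 72 183 182 185 182 180 182 104 107 108 107 106 109 152 181 179 178 181 72 71 72 71
240 70 71 72 72 72 183 182 183 182 180 183 179 183 182 181 180 183 177 181 178 179 181 72 72 73 73
250 71 72 72 71 71 181 182 183 183 180 183 180 184 182 181 180 183 177 181 178 180 180 73 73 74 73
```

View pics/w9.png

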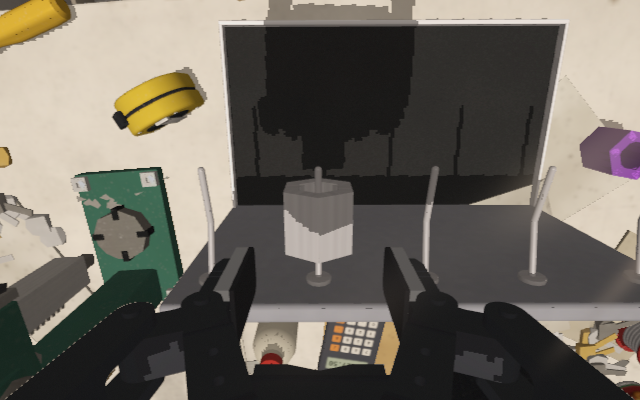

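The last large nut is centred between the fingers at (319,220), and the mat and the other hooks are empty.

>>> {"op": "step_arm", "data": {
  "delta_pos": [
    [0,0.005,-0.1],
    [0,0,-0.1],
    [0,0,-0.1],
    [0,0,-0.1],
    [0,0,-0.055],
    [0,0,0],
    [0,0,0]
  ],
  "spin": [0,0,0,0,0,0,0]
}}

```text
time: 30.55
tool_pos: [545.2, -2.8, 120.8]
tcp_rot: [-180.0, 0.1, 175.6]
ft_force: [0.2, 0.5, -0.3]
finger_gap: 55.7
grip_force: 0.0
```

>>> {"op": "step_arm", "data": {
  "delta_pos": [
    [0,0,0],
    [0,0,0],
    [0,0,0],
    [0,0,0],
    [0,0,0],
    [0,0,0]
  ],
  "spin": [0,0,0,0,0,0],
  "gripper": -0.3
}}

```text
time: 31.3
tool_pos: [545.6, -3.0, 121.1]
tcp_rot: [-180.0, 0.1, 175.6]
ft_force: [2.2, -1.7, 6.4]
finger_gap: 40.4
grip_force: 60.8
```

>>> {"op": "step_arm", "data": {
  "delta_pos": [
    [0,0,0.03],
    [0,0,0.025],
    [-0.075,0.0055,0.0176],
    [-0.075,0.0055,0.0176],
    [-0.075,0.0055,0.0176],
    [-0.075,0.0055,0.0176],
    [-0.075,0.0055,0.0176],
    [-0.05,0.004,0.0176]
  ],
  "spin": [0,0,0,0,0,0,0,0]
}}

```text
time: 32.3
tool_pos: [458.6, 3.8, 151.9]
tcp_rot: [180.0, -0.1, 175.6]
ft_force: [-0.0, 0.1, -3.1]
finger_gap: 40.6
grip_force: 60.7
```

>>> {"op": "step_arm", "data": {
  "delta_pos": [
    [0,0.1,0.12],
    [0.03,0.2,0.12],
    [0.03,0.24,0],
    [0.03,0.24,0],
    [0.03,0.24,0],
    [0.03,0.24,0],
    [0.03,0.24,0],
    [0.03,0.24,0]
  ],
  "spin": [-0.001,-0.001,-0.001,-0.001,0,0,0,0]
}}

```text
time: 33.3
tool_pos: [501.5, 353.1, 199.9]
tcp_rot: [-180.0, -0.0, 174.9]
ft_force: [0.6, -0.1, -2.2]
finger_gap: 40.2
grip_force: 61.3
```

>>> {"op": "step_arm", "data": {
  "delta_pos": [
    [0.022,0.22,0],
    [0,0.16,0],
    [0,0,0],
    [0,0,0],
    [0,0,0],
    [0,0,-0.12],
    [0,0,-0.12],
    [0,0,-0.08]
  ],
  "spin": [0,0,0,0,0,0,0,0]
}}

```text
time: 34.3
tool_pos: [505.9, 426.4, 134.9]
tcp_rot: [-179.9, -0.1, 174.8]
ft_force: [0.5, -0.0, -1.4]
finger_gap: 40.0
grip_force: 61.5
```

>>> {"op": "step_arm", "data": {
  "delta_pos": [
    [0,0,-0.06],
    [0,0,-0.04],
    [0,0,-0.03],
    [0,0,-0.02],
    [0,0,0],
    [0,0,0]
  ],
  "spin": [0,0,0,0,0,0]
}}

```text
time: 35.05
tool_pos: [506.3, 427.8, 106.6]
tcp_rot: [180.0, 0.0, 174.9]
ft_force: [0.7, -0.7, -1.4]
finger_gap: 40.2
grip_force: 61.5
```

Now 4.5 mm lower, then release.

>>> {"op": "step_arm", "data": {
  "delta_pos": [
    [0,0,-0.01],
    [0,0,-0.013],
    [0,0,0],
    [0,0,0],
    [0,0,0]
  ],
  "spin": [0,0,0,0,0]
}}

```text
time: 35.67
tool_pos: [506.3, 427.8, 102.1]
tcp_rot: [180.0, 0.0, 174.9]
ft_force: [-2.0, -0.9, 3.4]
finger_gap: 40.2
grip_force: 62.1
```

>>> {"op": "step_arm", "data": {
  "delta_pos": [
    [0,0,0],
    [0,0,0],
    [0,0,0],
    [0,0,0]
  ],
  "spin": [0,0,0,0],
  "gripper": 0.18
}}

```text
time: 36.17
tool_pos: [506.0, 427.5, 101.3]
tcp_rot: [-180.0, -0.0, 174.9]
ft_force: [0.8, -0.0, -0.3]
finger_gap: 50.3
grip_force: 0.1
```

>>> {"op": "step_arm", "data": {
  "delta_pos": [
    [0,0,0.05],
    [0,0,0.1],
    [0,0,0.15],
    [0,0,0.2],
    [0,-0.1,0.05],
    [-0.05,-0.15,0],
    [-0.05,-0.15,0],
    [-0.06,0,0]
  ],
  "spin": [0,0,0,0,0,0,0,0]
}}

```text
time: 37.17
tool_pos: [474.6, 346.4, 213.7]
tcp_rot: [179.9, 0.1, 174.7]
ft_force: [0.4, 0.4, -0.1]
finger_gap: 50.2
grip_force: 0.0
```

>>> {"op": "step_arm", "data": {
  "delta_pos": [
    [0,0,0],
    [0,0,0],
    [0,0,0]
  ],
  "spin": [0,0,0]
}}

```text
time: 37.55
tool_pos: [474.2, 348.2, 211.6]
tcp_rot: [180.0, 0.0, 174.9]
ft_force: [-0.4, -0.6, -0.3]
finger_gap: 50.8
grip_force: 0.0
```

```bash
python3 - <<'E'
from h import *
snap("top","t4")
w=snap("wrist","w10")[0]; s=r.sense();print(s["tool_pos"],s["tcp_rot"],s["finger_gap"],s["time"])
E
```

```text
[474.13157083 347.90293704 211.30105672] [-1.79988349e+02 -1.67833195e-02  1.74890451e+02] 50.560206948293704 37.65
```

View pics/w10.png

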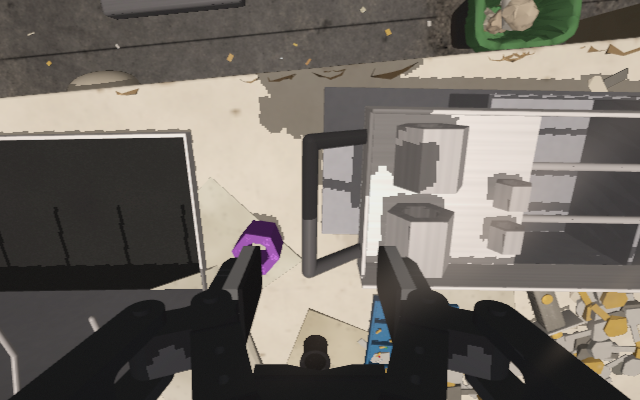

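All four nuts lie in the pan: large at (430,157) and (418,238), small at (512,192) and (505,235). The handle runs from (311,140) to (309,272).

```bash
python3 - <<'E'
from h import *
np.set_printoptions(precision=1,suppress=True)
g=cv2.imread("pics/w10.png",0)
for v in (160,190,215,240,260): print(v,*g[v,296:324:2])
print([onz("w10",*p,148) for p in [(310,140),(310,200),(310,270)]])
p=r.sense()["tool_pos"];print(proj("w10",[p[0],p[1],148]),p)
E
```

```text
160 212 212 213 76 49 51 53 52 50 51 49 96 125 178
190 211 211 212 76 49 52 52 53 52 50 45 185 210 146
215 212 211 211 76 49 51 53 52 51 51 45 195 210 171
240 214 214 215 94 88 99 108 104 95 87 91 211 210 210
260 204 203 203 95 88 99 107 103 93 84 57 43 45 51
[array([427.7, 348.1, 148. ]), array([464. , 344.6, 148. ]), array([511.2, 340. , 148. ])]
[317.  215.2] [474.1 347.9 211.3]
```

>>> {"op": "step_arm", "data": {
  "delta_pos": [
    [-0.01,-0.02,-0.1],
    [0,0,-0.1],
    [0,0,-0.1],
    [0,0,-0.08],
    [0,0,-0.025],
    [0,0,0],
    [0,0,0]
  ],
  "spin": [0,0,0,0,0,0,0],
  "gripper": -0.06
}}

```text
time: 38.52
tool_pos: [472.7, 343.9, 131.5]
tcp_rot: [179.9, 0.1, 174.9]
ft_force: [0.7, 0.4, -0.0]
finger_gap: 40.0
grip_force: 0.0
```

>>> {"op": "step_arm", "data": {
  "delta_pos": [
    [0,0,0],
    [0,0,0],
    [0,0,0],
    [0,0,0],
    [0,0,0],
    [0,0,0],
    [0,0,0]
  ],
  "spin": [0,0,0,0,0,0,0],
  "gripper": -1,
  "squeeze": 40
}}

```text
time: 39.4
tool_pos: [472.3, 342.2, 131.3]
tcp_rot: [-179.9, 0.0, 174.8]
ft_force: [-2.4, -8.1, 6.4]
finger_gap: 8.0
grip_force: 39.2
```

>>> {"op": "step_arm", "data": {
  "delta_pos": [
    [0.001,0.005,0.0573],
    [0.001,0.012,0.0573],
    [0.0016,0.0172,0.056],
    [0.0016,0.0172,0.056],
    [0.002,0.0222,0.0545],
    [0.002,0.0222,0.0545],
    [0.0025,0.0266,0.052],
    [0.0025,0.0266,0.052]
  ],
  "spin": [0,0,0,0,0,0,0,0]
}}

```text
time: 40.4
tool_pos: [475.4, 372.1, 218.6]
tcp_rot: [-179.8, 0.0, 174.8]
ft_force: [5.2, -5.0, -5.2]
finger_gap: 8.4
grip_force: 38.9
```

>>> {"op": "step_arm", "data": {
  "delta_pos": [
    [0.0025,0.0309,0.0498],
    [0.003,0.0309,0.0498],
    [0.003,0.0353,0.0468],
    [0.003,0.0353,0.0468],
    [0.0035,0.039,0.0435],
    [0.0035,0.039,0.0435],
    [0.004,0.0428,0.0398],
    [0.004,0.0428,0.0398]
  ],
  "spin": [0,0,0,0,0,0,0,0]
}}

```text
time: 41.4
tool_pos: [481.6, 431.2, 293.0]
tcp_rot: [-179.9, 0.2, 174.8]
ft_force: [5.4, -8.5, 3.8]
finger_gap: 8.2
grip_force: 38.9
```

>>> {"op": "step_arm", "data": {
  "delta_pos": [
    [0.002,0.022,0.018],
    [0.001,0.015,0.012],
    [0,0,0],
    [0,0,0],
    [0,0,0],
    [0,0,0],
    [0,0,0],
    [0,0,0]
  ],
  "spin": [0,0,0,0,0,0,0,0]
}}

```text
time: 42.4
tool_pos: [482.4, 438.5, 299.3]
tcp_rot: [-180.0, 0.2, 174.8]
ft_force: [4.7, -9.2, 7.2]
finger_gap: 8.6
grip_force: 39.5
```

```bash
python3 - <<'E'
from h import *
t=snap("top","t5")[0];sd=snap("side","s5")[0];w=snap("wrist","w11")[0]; print(r.sense()["time"])
np.set_printoptions(precision=0,suppress=True)
# blobs in top view of large bay / bars vs t0
t0=cv2.imread("pics/top0.png")
for n,a,b in(("top",t0,t),("side",cv2.imread("pics/side0.png"),sd)):
    d=(cv2.absdiff(a,b).max(2)>40).astype(np.uint8)
    k,l,st,ce=cv2.connectedComponentsWithStats(d)
    print(n,[(list(map(int,st[i])),) for i in range(1,k) if st[i,4]>15 and (n=="top" and 140<ce[i,0]<300 and ce[i,1]>190 or n=="side" and 180<ce[i,0]<360 and ce[i,1]>220)])
E
```

```text
42.55
top [([114, 185, 254, 215, 16746],), ([138, 220, 7, 9, 35],), ([170, 270, 4, 17, 36],), ([176, 278, 12, 12, 66],), ([181, 290, 7, 5, 23],), ([183, 297, 8, 16, 41],), ([192, 301, 18, 20, 133],)]
side [([261, 283, 15, 14, 36],), ([242, 302, 24, 17, 103],), ([236, 321, 7, 7, 20],), ([213, 334, 26, 27, 362],), ([235, 360, 8, 7, 20],), ([352, 393, 6, 7, 23],)]
```

>>> {"op": "step_arm", "data": {
  "delta_pos": [
    [-0.001,-0.015,-0.012],
    [-0.002,-0.022,-0.018],
    [-0.004,-0.0428,-0.0398],
    [-0.004,-0.0428,-0.0398],
    [-0.0035,-0.039,-0.0435],
    [-0.0035,-0.039,-0.0435],
    [-0.003,-0.0353,-0.0468],
    [-0.003,-0.0353,-0.0468]
  ],
  "spin": [0,0,0,0,0,0,0,0]
}}

```text
time: 43.55
tool_pos: [476.8, 384.7, 239.9]
tcp_rot: [-180.0, 0.1, 174.8]
ft_force: [2.6, -4.7, 1.2]
finger_gap: 8.3
grip_force: 39.8
```

>>> {"op": "step_arm", "data": {
  "delta_pos": [
    [-0.003,-0.0309,-0.0498],
    [-0.0025,-0.0309,-0.0498],
    [-0.0025,-0.0266,-0.052],
    [-0.0025,-0.0266,-0.052],
    [-0.002,-0.0222,-0.0545],
    [-0.002,-0.0222,-0.0545],
    [-0.0016,-0.0172,-0.056],
    [-0.0016,-0.0172,-0.056]
  ],
  "spin": [0,0,0,0,0,0,0,0]
}}

```text
time: 44.55
tool_pos: [472.7, 346.7, 153.4]
tcp_rot: [180.0, 0.0, 174.9]
ft_force: [2.9, -2.2, -0.9]
finger_gap: 8.3
grip_force: 41.0
```

>>> {"op": "step_arm", "data": {
  "delta_pos": [
    [-0.001,-0.012,-0.057],
    [-0.001,-0.012,-0.045],
    [0,0,-0.01],
    [0,0,0],
    [0,0,0],
    [0,0,0]
  ],
  "spin": [0,0,0,0,0,0]
}}

```text
time: 45.3
tool_pos: [472.3, 342.2, 132.2]
tcp_rot: [180.0, 0.0, 174.9]
ft_force: [-0.1, -5.5, 6.6]
finger_gap: 7.8
grip_force: 41.8
```

>>> {"op": "step_arm", "data": {
  "delta_pos": [
    [0,0,0],
    [0,0,0],
    [0,0,0],
    [0,0,0],
    [0,0,0],
    [0,0,0]
  ],
  "spin": [0,0,0,0,0,0],
  "gripper": -0.06
}}

```text
time: 46.05
tool_pos: [472.0, 342.1, 131.0]
tcp_rot: [-180.0, -0.0, 174.9]
ft_force: [-0.4, -0.7, -0.1]
finger_gap: 40.1
grip_force: 0.0
```

>>> {"op": "step_arm", "data": {
  "delta_pos": [
    [0,0,0.05],
    [0,0,0.1],
    [0,0,0.2],
    [0,0,0.2],
    [0,0.1,0.2],
    [0.02,0.2,0.2],
    [0.02,0.2,0.1],
    [0.02,0.2,0.05]
  ],
  "spin": [0,0,0,0,0,0,0,0]
}}

```text
time: 47.05
tool_pos: [484.5, 483.6, 355.7]
tcp_rot: [179.8, 0.2, 174.9]
ft_force: [0.5, -0.1, 0.4]
finger_gap: 40.2
grip_force: 0.0
```

>>> {"op": "step_arm", "data": {
  "delta_pos": [
    [0.02,0.2,0],
    [0.02,0.1,0],
    [0,0,0],
    [0,0,0],
    [0,0,0]
  ],
  "spin": [0,0,0,0,0]
}}

```text
time: 47.68
tool_pos: [492.3, 541.3, 352.2]
tcp_rot: [180.0, 0.0, 174.8]
ft_force: [0.6, -0.5, -0.2]
finger_gap: 40.3
grip_force: 0.0
```

```bash
python3 - <<'E'
from h import *
w=snap("wrist","w12")[0];sd=snap("side","s6")[0];t=snap("top","t6")[0];s=r.sense();print(s["tool_pos"],s["time"])
a=cv2.resize(w[0:300],(640,300)); b=cv2.resize(sd[225:390,185:345],(310,295),interpolation=cv2.INTER_CUBIC); c=cv2.resize(t[190:265,140:290],(330,295),interpolation=cv2.INTER_CUBIC)
cv2.imwrite("pics/c6.png",cv2.vconcat([a,cv2.hconcat([b,c])]))
E
```

```text
[492.23878549 541.47799011 351.72786569] 47.825
```

View pics/c6.png

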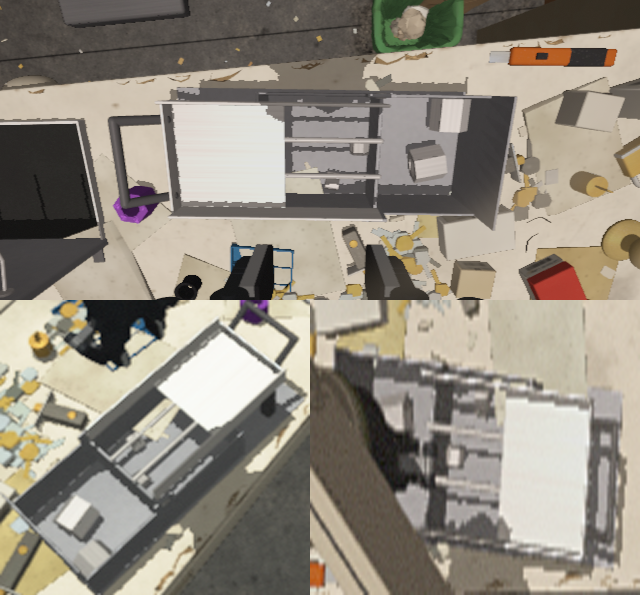

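```bash
python3 - <<'E'
from h import *
np.set_printoptions(precision=0,suppress=True)
g=cv2.imread("pics/w12.png",0)
for v in range(170,202,2): print(v,*g[v,290:376:3])
H=np.array([496,612.]);ax=np.array([.9957,-.093]);ay=np.array([.094,.9955])
for n,p,z in[("s",(360,147),15),("s?",(332,186),15),("L",(447,114),30),("L",(427,160),30)]:
    d=onz("w12",*p,z)[:2]-H; print(n,d@ax,d@ay)
E
```

```text
170 85 130 157 163 155 198 199 200 200 182 156 159 155 86 84 129 84 154 155 157 157 156 151 156 157 147 57 59 56
172 89 148 192 191 187 192 193 194 194 183 83 83 90 123 109 92 86 84 84 81 80 82 82 82 82 76 59 59 54
174 162 160 159 158 156 155 154 153 152 150 148 147 144 143 141 140 138 136 134 131 129 124 121 119 116 116 109 99 97
176 197 199 200 202 204 210 210 210 211 211 208 207 207 206 206 204 196 194 193 191 190 189 187 186 184 160 182 181 180
178 195 193 196 197 198 197 196 151 155 157 152 143 135 138 140 139 167 164 167 166 165 165 166 167 167 167 165 166 167
180 195 197 198 198 198 197 194 192 194 195 166 159 102 104 104 104 103 159 159 159 159 158 153 125 157 126 57 56 69
182 195 196 198 196 198 197 195 197 192 193 178 160 99 99 100 102 111 159 159 159 159 159 83 81 81 71 55 57 89
184 194 196 193 191 197 197 197 197 194 194 185 84 128 187 214 212 112 83 155 82 83 82 81 82 82 71 57 57 112
186 193 196 196 196 196 196 196 197 197 196 194 84 201 210 213 215 178 84 84 82 83 82 82 82 81 67 58 57 120
188 189 194 196 197 196 195 196 197 197 195 193 83 77 132 132 164 136 83 83 82 81 82 82 81 81 67 58 58 130
190 182 192 195 196 195 194 194 197 197 195 194 87 85 84 81 78 82 82 83 83 82 82 82 82 80 66 58 57 128
192 182 183 183 194 194 193 194 195 197 195 194 127 88 86 83 84 88 85 84 84 91 86 82 81 80 67 58 56 135
194 63 64 64 64 63 64 63 64 64 63 63 63 63 64 64 64 63 63 63 62 62 63 62 62 63 59 56 56 141
196 64 63 64 64 63 63 63 63 64 63 64 64 63 63 64 64 64 63 63 63 62 63 63 63 64 62 57 56 138
198 64 64 63 64 64 64 65 65 64 64 63 64 63 63 63 63 64 63 64 63 63 63 63 64 62 63 57 56 78
200 64 64 64 64 63 64 65 64 64 64 64 63 64 64 65 64 64 64 63 63 64 63 63 63 63 63 58 55 82
s 2.4291130180779965 -13.65426508431784
s? 57.308910283114606 -50.92385111441291
L -42.47792459038326 94.55835512110457
L 17.270305572135086 74.32863284180891
```

The last view shows both large nuts at rest in the end bay, at (447,114) and (427,160). The two small nuts lie under the bars at (360,147) and (332,184). The pan is empty and level, and the purple nut, loupe and tape measure look untouched.

```bash
python3 -c "
from bench import r
print(r.hand_in())"
```

```text
the job is handed in; nothing more can be done
None
```

I moved all four nuts from the rack into the sieve, tilted the pan, lowered it to level and let go, then handed the job in; in the last pictures both small nuts lay in the bay under the bars and both large ones in the end bay (no verdict came back).

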